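# Cock a sprung tension wheel and lock it with its pin

### The job

Cock the spring tensioner for fitting: take the locking pin from its block by its grip, put its shank into the hole of the sprung wheel and, with the pin, turn the wheel counterclockwise (seen from above) against its spring until the pin finds the lock hole hidden beneath the wheel, press it fully home and let go so that the pin alone holds the wheel. Feel for the lock hole gently - the pin's shank must never carry more than 60 N, wheel and plate together - and leave the other things on the bench where they are.

Things in the scene. Friction and masses are not known exactly. Their poses are not given: they have to be found in the camera images.
- tensioner: Spring tensioner, fixed on the bench, axis upright: grey square foot 180x180x8 mm with four bolt heads (to 13 mm high), on it a round grey housing cup 168 mm across, up to 29.5 mm high, covered by the tension wheel. Origin on the wheel's axis at bench height, z up.
- wheel (a joint): Turn of the wheel in rad: 0 at rest (against its stop), growing counterclockwise seen from above, stop at 0.95. A spring always drives it back to 0: about 0.18 N m at rest, 0.33 N m at 0.7 rad, that is 3 to 6 N at the hole. It does not stay unless held.
- wheel_hole (a point): Centre of the upper mouth of the only hole in the wheel: 14 mm wide, straight through the 9 mm thick wheel, 60 mm from the axis, mouth 39 mm above the bench. Moves with the wheel.
- wheel_axis (a point): Centre of the wheel's top face, 39 mm above the bench. The wheel is a flat bare metal disc 170 mm across, 9 mm thick, with a dark hub cap 44 mm across and a centre nut, up to 6 mm above its face.
- pin: Locking pin, loose, steel, 0.1 to 0.17 kg, upright in the rest block at first. Origin at the tip of its shank, z up along it: shank z 0 to 28 mm, collar 24 mm across z 28 to 32, round grip 18 mm across z 32 to 72; hold it by the grip. Fully home the collar lies on the wheel and the tip is 11 mm above the bench; in the wheel's hole on the hidden plate the tip is at 28 mm.
- pin_shank: The pin's shank, fixed to it (same origin and axes): 12 mm thick, nose tapered to 6 mm over the first 4 mm. Its load is the sum of the contact forces on it: wheel, hidden plate, block, fingers. As the wheel pushes back on it, a push of 25 N by the hand can mean 45 N here. Under the wheel's push the pin tilts a little in the fingers and its tip lags the hand by up to 8 mm.
- pin_tip (a point): The lower end of the pin's shank, on its axis.
- pin_block: Bare metal rest block 50x50x30 mm, fixed on the bench; the pin stands in its 15 mm through hole, collar on the block's top (tip 2 mm above the bench). Origin under its centre.
- tube: Bystander: short square tube, dark steel, 55x55x52 mm, loose. Leave it alone.
- bracket: Bystander: small upright L bracket, dark steel, 28x50x60 mm, loose. Leave it alone.
- small_plate: Bystander: flat dark steel plate 110x70x8 mm, loose. Leave it alone.
- plate_top (a point): Point on the wheel's axis level with the flat top of the fixed steel plate hidden under the wheel, 28 mm above the bench. That plate has one lock hole, 13.8 mm wide, 19 mm deep, on the same 60 mm circle as the wheel's hole, 0.38 to 0.72 rad counterclockwise of the wheel hole's rest position; exactly where differs from unit to unit and is not told.

How it is judged:
By the outcome, as a careful person would: the job done as asked, in the order asked, and still so for the second after the job is handed in, with the robot touching nothing.
It also fails if it takes over 72 s, if anything falls off the work surface, if the arm or the gripper's body presses on something with over 40 N, if the wrist force passes 120 N, or if a joint passes its speed limit or range.

### The arm

A 7-joint arm with a two-finger parallel gripper is mounted at the origin on a cart in front of the work surface, level with it; the furniture and walls round the work are solid. World frame = base frame: x ahead of the robot, y to its left, z up, the work surface at z = 0. Lengths are in m, angles in rad, forces in N, time in s.
With the tool pointing down it reaches from about 0.425 to 0.925 m from the base axis. Payload 6.8 kg.
Tool frame: the origin (TCP) lies midway between the tips of the shut fingers; the grasp point (between the pads) lies 19 mm behind it; z points along the fingers, y is the line along which they close (so a half turn about z gives the same grasp; the last joint's range is limited). The gripper opens to 85 mm and grips with 20 to 120 N. Pads are 22 mm wide; open, the fingers measure 114 mm over their backs; the gripper's body (76 mm by 85 mm) begins 54 mm behind the grasp point. The pads swing forward as they close: fully open they stand 13 mm farther back than shut.
Start: joints at [-0.108, 0.477, 0.022, 1.555, -0.011, 1.109, -0.083], TCP at [0.675, 0, 0.231] pointing down, gripper open.
Joint ranges: [-2.96, 2.96], [-0.34, 2.1], [-1.41, 1.46], [0.24, 2.44], [-1.37, 4.51], [0.17, 1.92], [-2.96, 2.96]. Speed limits (rad/s): [2.39, 2.39, 3.14, 3.14, 3.14, 3.14, 3.14].

### API

Orientations are given as a unit quaternion [x, y, z, w].
In Python, from bench import manip gives the robot as it stands. Calls block until the motion is done:
- manip.movep(position, orientation): joint-space move of the TCP to a pose.
- manip.move_linear(position, orientation=None, velocity=0.15, force_limit=None): straight line of the TCP; orientation=None keeps the orientation; velocity is the mean speed in m/s. With force_limit (N) it stops when the force on the tool has changed by that much, and returns True; else False.
- manip.move_joints(angles): joint-space move.
- manip.grip(opening, strength=None): finger opening in m; strength is the grip in N (None keeps the last); returns when the fingers have stopped.
- manip.hold(seconds).
- manip.ik(position, orientation): joint angles nearest the present ones, or None.
- manip.get_state(): the state.
- manip.camera(name): name is "scene" or "side" or "wrist"; returns the picture (480x640x3 uint8, blue, green, red); there is no depth.
- manip.calibration(name): a dict with "fx", "fy", "cx", "cy" (pixels), "world_to_cam" (4x4, takes a point from world to camera coordinates); the wrist camera has in their place "T_tool_cam" (4x4, takes a point from camera to tool coordinates, whose origin is the TCP and whose axes are the flange's). Camera axes: x right, y up, looking along -z (the intrinsics and any distortion apply to the point x, -y, -z); pixel columns grow to the right and rows downward; lengths in m; the calibration is good to about 2 mm. A picture is of the moment at which its call begins: read the wrist's pose just before it. calibration takes no time and is no camera call.
A pose or a line that the arm cannot do raises manip.Unreachable and nothing moves.
- manip.job_done(): hands the job in; it is judged then, once.
The state is a dict: "clock": time; "qpos": joint angles; "dq": joint speeds; "tau": joint torques, N m; "position": TCP position; "tool_rot": TCP orientation; "ft_force": force on the tool from outside, world axes, zero at the start; "wrist_torque": the same for the moment, N m; "gripper_width": finger opening in m; "grasp_force": force on a finger pad.
Only numpy, scipy, OpenCV 4.12 (cv2) and the standard library are available. Lean on these libraries where they do the work, as an engineer would, in place of code of your own. Each camera call takes 0.05 s, during which the arm holds its last target. There are 200 camera calls.

## Working session

There is one attempt and no reset: what is moved stays moved. The work goes in short steps, each a Python script; the robot and the scene stay as the last script left them, time stands still between calls to the robot, and variables do not carry over. Pictures are saved under pics/ and viewed, at most 10 in all, crops included, and the job is handed in when it is done.

```bash
mkdir -p pics; python3 - <<'E'
from bench import manip
import cv2
for n in ("scene","side","wrist"):
    s=manip.get_state(); cv2.imwrite(f"pics/{n}0.png",manip.camera(n)); c=manip.calibration(n)
    print(n,{k:(v.round(4).tolist() if hasattr(v,'round') and hasattr(v,'tolist') else v) for k,v in c.items()})
print(s)
E
```

```text
scene {'fx': 453.44237461750555, 'fy': 453.44237461750555, 'cx': 317.398245263855, 'cy': 238.07191416245942, 'world_to_cam': [[-0.8718, -0.4899, -0.0004, 0.3772], [0.2118, -0.3777, 0.9014, -0.2079], [-0.4417, 0.7857, 0.433, -0.5798], [0.0, 0.0, 0.0, 1.0]]}
side {'fx': 449.80711088749223, 'fy': 449.80711088749223, 'cx': 320.9227104405123, 'cy': 238.40993453824512, 'world_to_cam': [[0.9072, -0.4208, 0.0025, -0.4931], [0.2476, 0.5386, 0.8053, -0.1066], [-0.3402, -0.73, 0.5928, -0.79], [0.0, 0.0, 0.0, 1.0]]}
wrist {'fx': 425.7513284020162, 'fy': 425.7513284020162, 'cx': 311.56338219412453, 'cy': 243.83179151573967, 'T_tool_cam': [[0.0001, 0.945, 0.3272, 0.0856], [1.0, -0.0004, 0.0007, -0.0001], [0.0008, 0.3272, -0.945, -0.1426], [0.0, 0.0, 0.0, 1.0]]}
{'clock': 0.1, 'qpos': array([-0.10810632,  0.47768776,  0.02235135,  1.55635578, -0.01149866,
        1.10928279, -0.08306961]), 'dq': array([-5.31385136e-04, -1.29066614e-03,  1.03411596e-03, -4.41275276e-03,
        7.23354818e-04,  1.46521474e-03, -7.78183663e-05]), 'tau': array([ 5.69385389e-03, -5.97765398e+01,  1.61440808e+00, -2.81952703e+01,
        1.29656185e-02,  5.02699884e-03, -1.13572563e-05]), 'position': array([ 6.74470619e-01, -1.22623425e-05,  2.30441644e-01]), 'tool_rot': array([ 7.07089025e-01,  7.07124081e-01, -6.08672267e-04, -5.23298819e-04]), 'ft_force': array([-0.03443296, -0.05608944, -1.09728512]), 'wrist_torque': array([-0.00448558, -0.00727845,  0.0508597 ]), 'grasp_force': 0.0, 'gripper_width': 0.08548518747053617}
```

View pics/scene0.png

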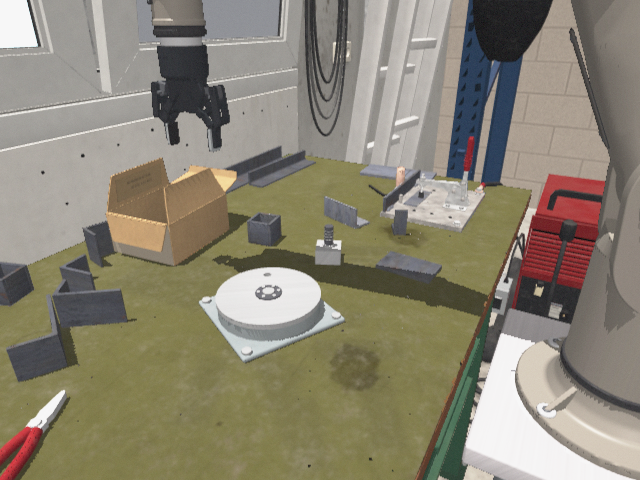

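View pics/wrist0.png

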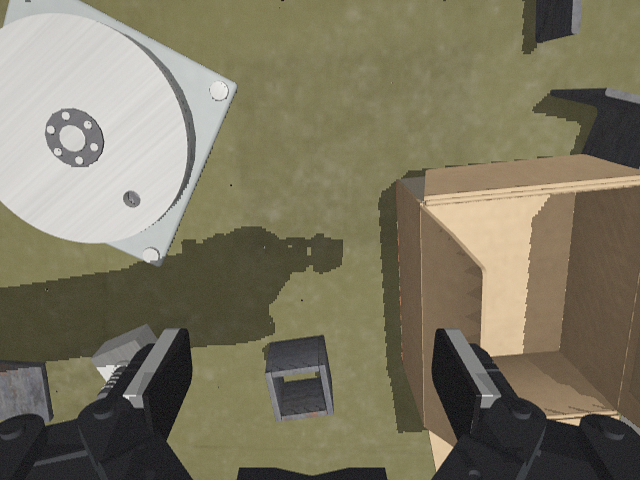

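Scene: wheel hub at (268,292), hole at (267,273), and the pin in its block at (328,235)/(328,250). The tube is at (264,229) and the small plate at (408,266). Wrist: hub at (74,138), hole at (131,198); the block at about (125,345) is half hidden by a finger.

View pics/side0.png

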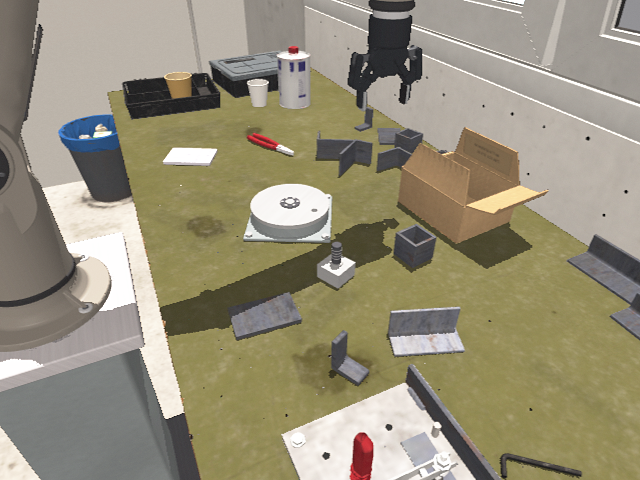

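```bash
cat > h.py <<'E'
import numpy as np, cv2
from bench import manip
from scipy.spatial.transform import Rotation as R
def cam(n,s=None):
    c=manip.calibration(n)
    if n=="wrist":
        T=np.eye(4); T[:3,:3]=R.from_quat(s['tool_rot']).as_matrix(); T[:3,3]=s['position']; M=T@np.array(c['T_tool_cam'])
    else: M=np.linalg.inv(np.array(c['world_to_cam']))
    return c,M
def ray(n,uv,s=None):
    c,M=cam(n,s); d=np.array([(uv[0]-c['cx'])/c['fx'],-(uv[1]-c['cy'])/c['fy'],-1.])
    return M[:3,3],M[:3,:3]@d
def onz(n,uv,z,s=None):
    o,d=ray(n,uv,s); return o+d*(z-o[2])/d[2]
def proj(n,p,s=None):
    c,M=cam(n,s); q=np.linalg.inv(M)@np.append(p,1); return np.array([c['cx']+c['fx']*q[0]/-q[2],c['cy']-c['fy']*q[1]/-q[2]])
def tri(a,b):
    (o,d),(p,e)=a,b; t=np.linalg.lstsq(np.c_[d,-e],p-o,rcond=None)[0]
    x,y=o+d*t[0],p+e*t[1]; return (x+y)/2,np.linalg.norm(x-y)
E
python3 - <<'E'
from h import *
s=manip.get_state()
print("hub w",onz("wrist",(74,138),.044,s),"hole w",onz("wrist",(131,198),.039,s))
print("hub sc",onz("scene",(268,292),.044),"hole sc",onz("scene",(267,273),.039))
b=onz("scene",(328,227),.074); print("pin top scene",b, "side proj",proj("side",b), "block top",onz("scene",(328,244),.030))
E
```

```text
hub w [0.49483809 0.05588205 0.044     ] hole w [0.52927556 0.00859282 0.039     ]
hub sc [0.49041184 0.05970047 0.044     ] hole sc [0.53217959 0.00337976 0.039     ]
pin top scene [ 0.49510276 -0.15344663  0.074     ] side proj [332.58157271 242.33492026] block top [ 0.50125513 -0.16586687  0.03      ]
```

Side: pin top at (336,243), block at (336,268), hub at (290,202), hole at (314,210). This agrees with the scene rays, so the pin is near (0.497,-0.157). Next, closer wrist views over the wheel and the pin.

```bash
cat >> h.py <<'E'
def down(a):  # tool down, closing axis at world angle a
    return (R.from_euler('z',a)*R.from_quat([.5**.5,.5**.5,0,0])).as_quat()
E
python3 - <<'E'
from h import *
import pickle
S=[]
for i,p in enumerate([(.51,.03,.24),(.497,-.157,.22)]):
    manip.movep(p,down(.63)); manip.hold(.3); s=manip.get_state(); im=manip.camera("wrist"); S.append(s)
    cv2.imwrite(f"pics/w{i}.png",im); print(s['clock'],s['position'],s['qpos'].round(2))
pickle.dump(S,open("S.pkl","wb"))
a=cv2.imread("pics/w0.png");b=cv2.imread("pics/w1.png")
cv2.imwrite("pics/w01.png",cv2.resize(np.vstack([a[0:400],b[0:400]]),(480,600)))
E
```

```text
1.1583 [0.51067623 0.02993124 0.2397009 ] [-0.06  0.21 -0.14  1.92  0.03  1.01  0.42]
2.2833 [ 0.4974069  -0.15581593  0.22012819] [ 0.2   0.24 -0.02  1.93  0.    0.97  0.81]
```

View pics/w01.png

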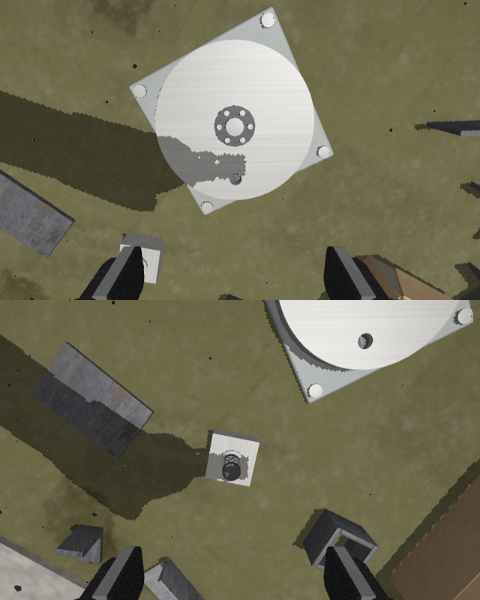

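Top (w0, full pixels): hub (313,169), hole (315,239) partly in shadow. Bottom (w1): hole (487,55), pin on block around (308,222). Next I refine these with contours.

```bash
python3 - <<'E'
from h import *
import pickle
S=pickle.load(open("S.pkl","rb"))
def blobs(im,box,f,amin):
    x0,y0,x1,y1=box; m=f(cv2.cvtColor(im,cv2.COLOR_BGR2HSV)[y0:y1,x0:x1].astype(int)).astype(np.uint8)
    m=cv2.morphologyEx(m,cv2.MORPH_CLOSE,np.ones((3,3)))
    for c in cv2.findContours(m,cv2.RETR_EXTERNAL,cv2.CHAIN_APPROX_NONE)[0]:
        if cv2.contourArea(c)>amin: yield c+[x0,y0]
a=cv2.imread("pics/w0.png");b=cv2.imread("pics/w1.png")
for c in blobs(a,(278,135,348,205),lambda h:h[...,2]<140,200):
    e=cv2.fitEllipse(c); p=onz("wrist",e[0],.043,S[0]); print("hub",np.round(e[0],1),np.round(e[1],1),p)
for c in blobs(b,(460,30,515,85),lambda h:h[...,2]<150,60):
    e=cv2.fitEllipse(c); p=onz("wrist",e[0],.039,S[1]); print("hole w1",np.round(e[0],1),np.round(e[1],1),p)
for t in (60,80,100):
  for c in blobs(a,(295,222,335,260),lambda h:h[...,2]<t,20):
    e=cv2.fitEllipse(c); print("hole w0",t,np.round(e[0],1),np.round(e[1],1),onz("wrist",e[0],.039,S[0]))
# wheel rim (bright) in w0 
for c in blobs(a,(190,40,430,280),lambda h:(h[...,1]<22)&(h[...,2]>195),3000):
    q=cv2.convexHull(c); e=cv2.fitEllipse(q); print("rim",np.round(e[0],1),np.round(e[1],1),onz("wrist",e[0],.039,S[0]))
# block: grey vs green
for c in blobs(b,(262,160,356,260),lambda h:(h[...,1]<50)&(h[...,2]>105),400):
    r=cv2.minAreaRect(c); bx=cv2.boxPoints(r); P=[onz("wrist",q,.03,S[1]) for q in bx]
    print("block",np.round(r[0],1),np.round(r[1],1),np.mean(P,0),[round(float(np.linalg.norm(P[i]-P[i-1])),4) for i in range(4)])
for c in blobs(b,(270,190,350,255),lambda h:h[...,2]<75,60):
    x,y,w,h=cv2.boundingRect(c); print("pin dark",x,y,w,h,cv2.contourArea(c))
cv2.imwrite("pics/crop1.png",cv2.resize(np.hstack([b[160:260,250:360],a[180:280,260:370]]),None,fx=3.5,fy=3.5,interpolation=cv2.INTER_NEAREST))
E
```

```text
hub [312.3 167.7] [53.1 53.7] [0.49253885 0.05641038 0.043     ]
hole w1 [486.7  54.2] [17.9 20.9] [0.529276   0.00804708 0.039     ]
hole w0 100 [315.2 239.5] [10.3 12.7] [0.53072505 0.00828339 0.039     ]
rim [312.8 159. ] [211.7 213.1] [0.48910351 0.06175819 0.039     ]
block [308.7 213. ] [63.7 61.4] [ 0.49826754 -0.16010429  0.03      ] [0.0527, 0.0509, 0.0503, 0.0514]
pin dark 296 211 25 30 496.5
pin dark 270 190 11 45 247.0
```

View pics/crop1.png

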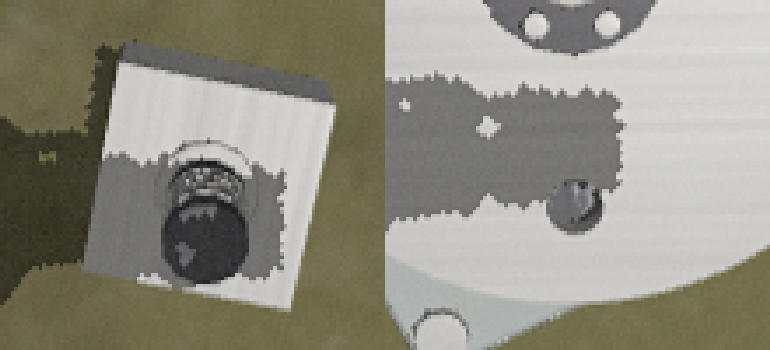

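Left crop: block top centre at full pixel (309.1,213.2), measured sides about 51 mm (50 expected); pin top centre at (308.6,228.6). Right crop: hole at (314.6,239.1). Hub to hole measures 61 mm (60 expected). Next I grasp the pin.

```bash
python3 - <<'E'
from h import *
import pickle
S=pickle.load(open("S.pkl","rb"))
pt=onz("wrist",(308.6,228.6),.074,S[1]); bc=onz("wrist",(309.1,213.2),.03,S[1]); print("pin top",pt,"block",bc)
g=(pt[:2]+bc[:2])/2; assert np.linalg.norm(pt[:2]-bc[:2])<.006
q=down(.63)
manip.movep((*g,.12),q); manip.move_linear((*g,.038),velocity=.08,force_limit=12); manip.hold(.2)
s0=manip.get_state(); manip.grip(.0,100); manip.hold(.2); s=manip.get_state()
print(s['clock'],s['position'],s['gripper_width'],s['grasp_force'],s['ft_force']-s0['ft_force'],s['wrist_torque']-s0['wrist_torque'])
print(manip.move_linear((*g,.10),velocity=.08,force_limit=25)); manip.hold(.2); s=manip.get_state()
print(s['clock'],s['position'],s['gripper_width'],s['ft_force']-s0['ft_force'],s['wrist_torque']-s0['wrist_torque'])
E
```

```text
pin top [ 0.49787697 -0.15918305  0.074     ] block [ 0.49823803 -0.15951962  0.03      ]
5.0333 [ 0.49810685 -0.15938327  0.03821719] 0.015425942453368152 97.43980564177036 [-1.65026255  0.77340985  5.52226327] [ 0.04826282  0.36997971 -0.02885498]
False
6.1583 [ 0.49770692 -0.15925621  0.09948038] 0.015696929165542373 [ 0.61408507  0.62823958 -0.45637805] [ 0.00861138  0.05896586 -0.01866822]
```

```bash
python3 - <<'E'
from h import *
q=down(.63); h=(.5298,.0085)
manip.move_linear((.498,-.159,.13),velocity=.15)
manip.movep((*h,.13),q); manip.move_linear((*h,.088),velocity=.08); manip.hold(.3)
s=manip.get_state(); print(s['clock'],s['position'],s['gripper_width'],s['ft_force'])
o=[]
for n in("side","scene"):
    im=manip.camera(n); u=proj(n,(*h,.045)).astype(int); hp=proj(n,(*h,.039)); print(n,u,hp, proj(n,(*h,.052)))
    o.append(cv2.resize(im[u[1]-35:u[1]+35,u[0]-35:u[0]+35],(400,400),interpolation=cv2.INTER_NEAREST))
cv2.imwrite("pics/ins.png",np.hstack(o))
E
```

```text
8.2 [0.53009309 0.00852729 0.08842985] 0.015764161815478434 [-0.05037697  1.06625184 -1.16297553]
side [313 207] [313.39725964 209.80033672] [313.35119517 204.58711756]
scene [266 271] [266.42748587 274.62305919] [266.05901027 268.1132584 ]
```

View pics/ins.png

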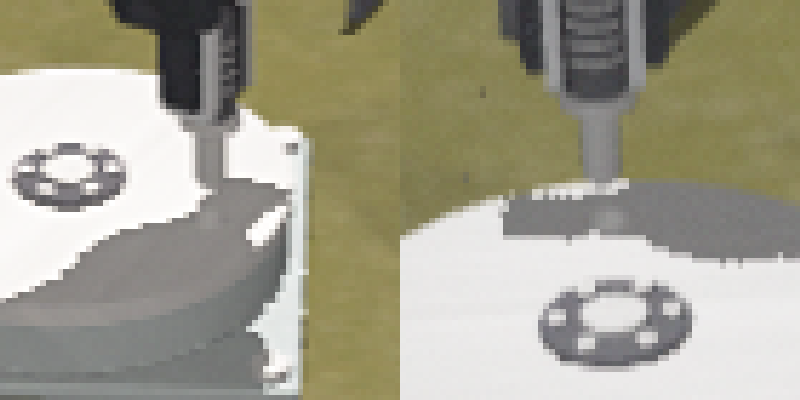

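Side and scene crops: the pin hangs straight, its tip at about scene crop (603,187) where expected, over the shadowed hole near (605,218). Lower it gently.

```bash
python3 - <<'E'
from h import *
h=(.5298,.0085)
s0=manip.get_state()
for z,v in((.078,.05),(.064,.012)):
    r=manip.move_linear((*h,z),velocity=v,force_limit=6); s=manip.get_state()
    print(r,s['clock'],s['position'].round(4),(s['ft_force']-s0['ft_force']).round(2),(s['wrist_torque']-s0['wrist_torque']).round(3))
    if r: break
E
```

```text
False 8.65 [0.5293 0.0085 0.0774] [ 0.23 -1.11  0.17] [-0.001 -0.008  0.014]
False 9.9667 [0.5298 0.0084 0.0642] [-1.92 -1.7   4.1 ] [-0.003  0.287  0.001]
```

The pin is in the wheel hole, tip on the plate. Now swing with gentle probes along the arc.

```bash
cat >> h.py <<'E'
C=np.array([.4925,.0564]); H=np.array([.5298,.0085])
def arc(t,dr=0.):
    v=R.from_euler('z',t).apply([*(H-C),0])[:2]; u=v/np.linalg.norm(v)
    return C+v+u*dr, down(.63+t), u, np.array([-u[1],u[0]])
def rep(t,F0,tag=""):
    s=manip.get_state(); f=s['ft_force']-F0; _,_,u,k=arc(t)
    print(tag,f"t={t:.3f} clk={s['clock']:.1f} z={s['position'][2]:.4f} Frad={f[:2]@u:.1f} Ftan={f[:2]@k:.1f} Fz={f[2]:.1f}"); return s,f
E
python3 - <<'E'
from h import *
F0=np.array([-.05,1.07,-1.16])
p,q,_,_=arc(0); manip.move_linear((*p,.066),q,velocity=.02); rep(0,F0)
for t in np.arange(.06,.37,.06):
    p,q,_,_=arc(t); r=manip.move_linear((*p,.066),q,velocity=.025,force_limit=20); s,f=rep(t,F0,r)
    if r or np.linalg.norm(f)>25: break
E
```

```text
t=0.000 clk=10.2 z=0.0660 Frad=0.7 Ftan=-1.4 Fz=0.2
False t=0.060 clk=10.5 z=0.0656 Frad=0.1 Ftan=-4.5 Fz=0.8
False t=0.120 clk=10.8 z=0.0657 Frad=-0.4 Ftan=-4.6 Fz=-1.1
False t=0.180 clk=11.1 z=0.0657 Frad=-0.1 Ftan=-4.5 Fz=-1.7
False t=0.240 clk=11.4 z=0.0658 Frad=0.1 Ftan=-3.9 Fz=-2.0
False t=0.300 clk=11.7 z=0.0658 Frad=-0.9 Ftan=-4.3 Fz=-2.5
False t=0.360 clk=12.0 z=0.0659 Frad=-2.2 Ftan=-5.4 Fz=-2.7
```

```bash
python3 - <<'E'
from h import *
F0=np.array([-.05,1.07,-1.16])
t=.36
while t<.90:
    p,q,_,_=arc(t); 
    if manip.move_linear((*p,.066),q,velocity=.02,force_limit=18): rep(t,F0,"block"); break
    manip.move_linear((*p,.0595),q,velocity=.015,force_limit=8); s,f=rep(t,F0)
    if s['position'][2]<.0622: print("found"); break
    if np.linalg.norm(f)>28: break
    t+=.03
E
```

```text
t=0.360 clk=12.5 z=0.0641 Frad=0.2 Ftan=-1.4 Fz=6.4
 t=0.390 clk=13.3 z=0.0641 Frad=-0.9 Ftan=-1.4 Fz=6.3
 t=0.420 clk=14.0 z=0.0641 Frad=-0.3 Ftan=-2.7 Fz=7.1
 t=0.450 clk=14.8 z=0.0640 Frad=-1.2 Ftan=-1.0 Fz=6.7
 t=0.480 clk=15.5 z=0.0641 Frad=-0.2 Ftan=-1.5 Fz=7.3
 t=0.510 clk=16.3 z=0.0641 Frad=-0.9 Ftan=-2.7 Fz=7.0
 t=0.540 clk=17.0 z=0.0641 Frad=-1.2 Ftan=-1.6 Fz=6.1
 t=0.570 clk=17.7 z=0.0640 Frad=-0.4 Ftan=-1.9 Fz=7.6
 t=0.600 clk=18.5 z=0.0640 Frad=0.0 Ftan=-2.2 Fz=6.1
 t=0.630 clk=19.2 z=0.0638 Frad=0.2 Ftan=-1.1 Fz=7.5
 t=0.660 clk=19.9 z=0.0634 Frad=0.8 Ftan=-2.3 Fz=4.6
 t=0.690 clk=20.7 z=0.0611 Frad=0.2 Ftan=-0.2 Fz=3.8
found
```

```bash
python3 - <<'E'
from h import *
F0=np.array([-.05,1.07,-1.16])
z=.0615
for t in (.71,.725,.74,.755,.77):
    p,q,_,_=arc(t)
    manip.move_linear((*p,z),q,velocity=.015,force_limit=12); rep(t,F0,"move")
    manip.move_linear((*p,.0475),q,velocity=.012,force_limit=9); s,f=rep(t,F0,"press")
    z=s['position'][2]+.0005
    if z<.0565 or np.linalg.norm(f)>25: break
E
```

```text
move t=0.710 clk=21.2 z=0.0611 Frad=-1.0 Ftan=-5.9 Fz=3.9
press t=0.710 clk=22.5 z=0.0473 Frad=-2.0 Ftan=-6.2 Fz=6.5
```

```bash
python3 - <<'E'
from h import *
F0=np.array([-.05,1.07,-1.16])
t=.71; p,q,_,_=arc(t)
print(manip.move_linear((*p,.0445),q,velocity=.006,force_limit=9)); manip.hold(.2); s,f=rep(t,F0,"press"); print(s['gripper_width'])
o=[]
for n in("side","scene"):
    im=manip.camera(n); u=proj(n,(*p,.045)).astype(int)
    o.append(cv2.resize(im[u[1]-35:u[1]+35,u[0]-35:u[0]+35],(400,400),interpolation=cv2.INTER_NEAREST))
cv2.imwrite("pics/home.png",np.hstack(o))
E
```

```text
True
press t=0.710 clk=22.9 z=0.0472 Frad=-0.8 Ftan=-1.9 Fz=6.9
0.01565986956602857
```

View pics/home.png

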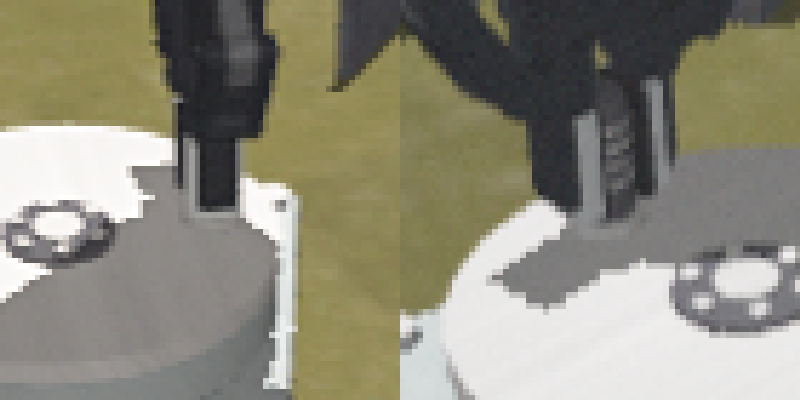

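Both crops show the collar resting on the wheel (side (215,210), scene (605,222)), and z matches fully home. Release, back off and check.

```bash
python3 - <<'E'
from h import *
t=.71; p,q,_,_=arc(t)
manip.grip(.045); manip.hold(.2); manip.move_linear((*p,.15),q,velocity=.1); 
b=p+np.array([-.0,-.0]); manip.move_linear((*b,.22),q); manip.hold(.3)
s=manip.get_state(); print(s['clock'],s['position'],s['ft_force'])
w=manip.camera("wrist"); u=proj("wrist",(*p,.06),s).astype(int); print(u)
o=[cv2.resize(w[max(u[1]-90,0):u[1]+90,u[0]-90:u[0]+90],(390,390))]
im=manip.camera("scene"); u=proj("scene",(*p,.05)).astype(int); o.append(cv2.resize(im[u[1]-45:u[1]+45,u[0]-45:u[0]+45],(390,390),interpolation=cv2.INTER_NEAREST))
cv2.imwrite("pics/rel.png",np.hstack(o))
for n in("side","scene"): print(n,[proj(n,(*p,z)).round(1) for z in (.043,.083)])
E
```

```text
25.7417 [0.55156462 0.0443218  0.21914888] [ 0.3899813  -0.20678397 -0.4059799 ]
[310 219]
side [array([315.9, 197.9]), array([315.9, 181.8])]
scene [array([243.3, 278.7]), array([241.6, 257.9])]
```

View pics/rel.png

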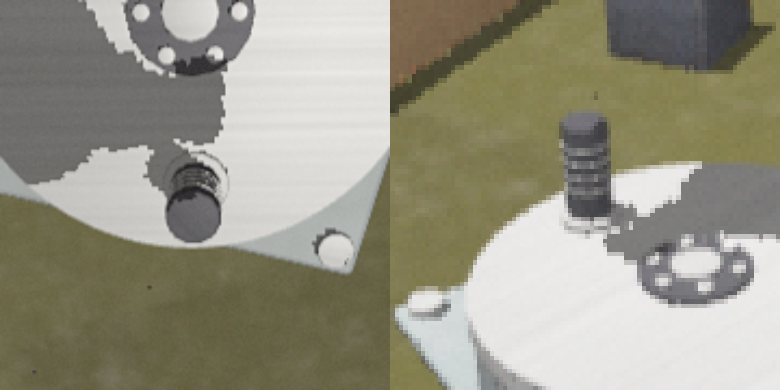

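The wrist and scene crops show the pin upright at the turned position, collar on the wheel. Its top is where a fully home pin should show, and the gripper is clear.

```bash
python3 -c "
from bench import manip
print(manip.job_done())"
```

```text
the job is handed in; nothing more can be done
None
```

The wheel is turned about 0.7 rad and held by the pin alone, pressed home in the lock hole and released; I handed the job in about 26 s into the 72 s allowed, with wrist forces around 10 N or less at every reading.

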